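# Lid the ingredient pots after baking class

### The arm

A 7-joint arm with a two-finger parallel gripper is mounted at the origin on the work surface. World frame = base frame: x ahead of the robot, y to its left, z up, the work surface at z = 0. Lengths are in m, angles in rad, forces in N, time in s.
With the tool pointing down it reaches from about 0.425 to 1.025 m from the base axis. Payload 9.4 kg.
Tool frame: the origin (TCP) lies midway between the tips of the shut fingers; the grasp point (between the pads) lies 19 mm behind it; z points along the fingers, x is the direction in which the jaws open and shut, and the axes are right-handed (so a half turn about z gives the same grasp; the last joint's range is limited). The gripper opens to 93 mm and grips with 3 to 60 N. Pads are 15 mm wide; open, the fingers measure 128 mm over their backs; the gripper's body (75 mm by 188 mm) begins 65 mm behind the grasp point.
Start: joints at [-1.302, 0.599, -0.003, 1.599, 0.002, 0.943, -0.08], TCP at [0.246, 0.682, 0.219] pointing down, gripper open.
Joint ranges: [-2.57, 2.57], [-0.35, 1.97], [-1.29, 1.29], [0.11, 2.56], [-1.05, 4.19], [0.11, 1.86], [-2.63, 2.63]. Speed limits (rad/s): [2.22, 2.22, 3.01, 3.01, 3.14, 3.14, 3.14].

### API

Orientations are given as [roll, pitch, yaw] about the fixed x, y, z axes, in that order (R = Rz(yaw) Ry(pitch) Rx(roll)).
In Python, from workcell import robot gives the robot as it stands. The module is installed in compiled form; this text tells all that it offers.
- The arm moves only by the shell command python3 -m jog 'ROWS' [FORCE]. ROWS is JSON, a list that holds one entry, the list of rows, each a list of 5 numbers: the shift along the world's x, y, z in cm, then the turn about the world's z in rad, then the finger opening in cm, from 0 to 9.3. In form: [[[x, y, z, turn, hand], ...]]. A call has exactly 8 rows; each row is the pose to reach, as a shift and turn from the pose commanded when the call began; what a row does not reach only later rows make up. A row lasts 1/12 s, in which the tool goes at most 41.7 mm and 7.16 degrees, less where a joint would pass 70% of its speed; a pose out of reach is approached as far as the arm can. A call with a gripper value outside its range is refused whole. The fingers move at their own pace and stop on an object; FORCE is the grip in N (left out, the last holds). Time passes only in rows, so rows that repeat a pose let the fingers close, or fill a call up. It gives the time, the measured TCP pose, the force and the opening at its end, in the units of the state.
- robot.sense(): the state, without advancing time (a new reading comes with each control period).
- robot.camera(name): name is "scene" or "top" or "wrist"; returns a dict with "pixels" (384x512x3 uint8, red, green, blue), "K" (3x3 intrinsics, pixels), "cam_to_world" (4x4, takes a point from camera to world coordinates); the wrist camera has in their place "hand_eye" (4x4, takes a point from camera to tool coordinates, whose origin is the TCP and whose axes are the tool frame's). Camera axes: x right, y up, looking along -z (the intrinsics and any distortion apply to the point x, -y, -z); pixel columns grow to the right and rows downward; lengths in m; the calibration is good to about 2 mm. A picture is of the moment at which its call begins: read the wrist's pose just before it. There is no depth.
- robot.hand_in(): hands the job in, once; it reports no verdict.
The state is a dict: "clock": time; "qpos": joint angles; "joint_vel": joint speeds; "tau": joint torques, N m; "ee_pos": TCP position; "orientation": TCP orientation; "contact_force": force on the tool from outside, world axes, zero at the start; "moment": the same for the moment, N m; "gripper_width": finger opening in m.
Only numpy, scipy, OpenCV 4.12 (cv2) and the standard library are available. Lean on these libraries where they do the work, as an engineer would, in place of code of your own. Each camera call takes 0.05 s, during which the arm holds its last target.

### The job

Put the four round lids on the four round steel pots standing about the worktop, each lid on the pot of its own size, so that every lid sits flat and fully home on its rim and every pot still stands upright. The biscuit tin is still being filled, so leave its square lid lying where it is.

Things in the scene. Friction and masses are not known exactly. Their poses are not given: they have to be found in the camera images.
- lid_s_knob (a point): The smallest of four loose round metal lids, 46 g, lying knob up: flange 60 mm across, 3 mm thick; below it a plug 42 mm across, 8 mm deep, lower edge tapered in 3 mm; on top a black upright knob 20 mm across, 30 mm tall. Point: on the knob's axis (z up), 9 mm under its top, 21 mm over the flange's top, 24 mm over the flange's underside, 32 mm over the plug's underside.
- lid_m_knob (a point): The second smallest of four loose round metal lids, 64 g, lying knob up: flange 78 mm across, 3 mm thick; below it a plug 60 mm across, 8 mm deep, lower edge tapered in 3 mm; on top a black upright knob 20 mm across, 30 mm tall. Point: on the knob's axis (z up), 9 mm under its top, 21 mm over the flange's top, 24 mm over the flange's underside, 32 mm over the plug's underside.
- lid_l_knob (a point): The second largest of four loose round metal lids, 82 g, lying knob up: flange 96 mm across, 3 mm thick; below it a plug 78 mm across, 8 mm deep, lower edge tapered in 3 mm; on top a black upright knob 20 mm across, 30 mm tall. Point: on the knob's axis (z up), 9 mm under its top, 21 mm over the flange's top, 24 mm over the flange's underside, 32 mm over the plug's underside.
- lid_xl_knob (a point): The largest of four loose round metal lids, 100 g, lying knob up: flange 114 mm across, 3 mm thick; below it a plug 96 mm across, 8 mm deep, lower edge tapered in 3 mm; on top a black upright knob 20 mm across, 30 mm tall. Point: on the knob's axis (z up), 9 mm under its top, 21 mm over the flange's top, 24 mm over the flange's underside, 32 mm over the plug's underside.
- pot_s_mouth (a point): The smallest of the four open, empty, round steel pots: upright cylinder 56 mm across outside, 50 mm inside, 44 mm tall, standing loose on the worktop, 107 g. The point is the centre of its mouth, level with the rim; z up. Its lid's flange rests on this rim, with the plug inside the mouth (4 mm clear all round).
- pot_m_mouth (a point): The second smallest of the four open, empty, round steel pots: upright cylinder 74 mm across outside, 68 mm inside, 52 mm tall, standing loose on the worktop, 165 g. The point is the centre of its mouth, level with the rim; z up. Its lid's flange rests on this rim, with the plug inside the mouth (4 mm clear all round).
- pot_l_mouth (a point): The second largest of the four open, empty, round steel pots: upright cylinder 92 mm across outside, 86 mm inside, 60 mm tall, standing loose on the worktop, 222 g. The point is the centre of its mouth, level with the rim; z up. Its lid's flange rests on this rim, with the plug inside the mouth (4 mm clear all round).
- pot_xl_mouth (a point): The largest of the four open, empty, round steel pots: upright cylinder 110 mm across outside, 104 mm inside, 68 mm tall, standing loose on the worktop, 280 g. The point is the centre of its mouth, level with the rim; z up. Its lid's flange rests on this rim, with the plug inside the mouth (4 mm clear all round).
- tin_lid_knob (a point): The loose square metal lid of the biscuit tin (an open 80 mm square tin, 70 mm tall, part filled with biscuits, standing fixed near the far edge of the worktop): 84 mm square, with the same black knob as the round lids and lying like them, 41 mm tall over all; to be left where it is. The point is on the knob's axis, 32 mm above the underside.
Things that resemble listed ones, but are neither listed nor needed, are in the scene too. What is shaped like the part that bears lid_l_knob but yellow is not meant.

How it is judged:
By the outcome, as a careful person would: the job done as asked, in the order asked, and still so for the second after the job is handed in, with the robot touching nothing.
It also fails if it takes over 106 s, if anything falls off the work surface, if the arm or the gripper's body presses on something with over 40 N, if the wrist force passes 120 N, or if a joint passes its speed limit or range.

## Working session

There is one attempt and no reset: what is moved stays moved. The work goes in short steps, Python scripts to look and compute and a shell command to move; the robot and the scene stay as the last step left them, time stands still between calls to the robot, and variables do not carry over. Pictures are saved under pics/ and viewed, and the job is handed in when it is done.

```bash
mkdir -p pics
cat > h.py <<'E'
import numpy as np, cv2
from workcell import robot
def snap(name,fn):
    s=robot.sense(); c=robot.camera(name)
    p=np.array(c["pixels"]); cv2.imwrite("pics/"+fn+".png",cv2.cvtColor(p,cv2.COLOR_RGB2BGR))
    np.savez("pics/"+fn+".npz",**{k:np.array(v) for k,v in c.items()},pos=s["ee_pos"],rpy=s["orientation"])
    return c,s
E
python3 - <<'E'
from h import *
for n in("scene","top","wrist"):
    c,s=snap(n,n+"0"); print(n,[k for k in c],c["K"],np.round(c.get("cam_to_world",c.get("hand_eye")),4).tolist())
print(s)
for n in("scene0","top0"):
    im=cv2.imread(f"pics/{n}.png"); cv2.imwrite(f"pics/{n}b.png",cv2.resize(im,(800,600),interpolation=cv2.INTER_CUBIC))
E
```

```text
scene ['pixels', 'K', 'cam_to_world'] [[428.44733948   0.         255.77319808]
 [  0.         428.44733948 195.48864708]
 [  0.           0.           1.        ]] [[0.0653, -0.7418, 0.6675, 1.264], [0.9977, 0.0616, -0.0291, -0.0593], [-0.0196, 0.6678, 0.7441, 0.9775], [0.0, 0.0, 0.0, 1.0]]
top ['pixels', 'K', 'cam_to_world'] [[372.09382405   0.         254.97357448]
 [  0.         372.09382405 194.40267933]
 [  0.           0.           1.        ]] [[0.0074, 0.9951, -0.0986, 0.3579], [-0.9993, 0.011, 0.0364, 0.0106], [0.0374, 0.0983, 0.9945, 1.0943], [0.0, 0.0, 0.0, 1.0]]
wrist ['pixels', 'K', 'hand_eye'] [[314.94736191   0.         254.81533874]
 [  0.         314.94736191 194.7477767 ]
 [  0.           0.           1.        ]] [[1.0, -0.0001, -0.0004, -0.0009], [-0.0002, -0.9669, -0.2552, -0.0703], [-0.0003, 0.2552, -0.9669, -0.1654], [0.0, 0.0, 0.0, 1.0]]
{'clock': 0.1, 'qpos': array([-1.30170164,  0.60003482, -0.002532  ,  1.60004503,  0.0017834 ,
        0.9428837 , -0.0798008 ]), 'joint_vel': array([-2.11134142e-03, -1.84000630e-03,  1.33654095e-03, -1.14421677e-03,
        3.00792218e-04,  2.87991159e-05,  4.67133336e-04]), 'tau': array([ 5.50716839e-03, -7.66558886e+01,  1.50199536e+00, -2.52933955e+01,
       -5.23650530e-02,  1.37077679e-02,  6.94650839e-05]), 'ee_pos': array([0.24560435, 0.68167489, 0.21785566]), 'orientation': array([3.14147155e+00, 1.36333084e-03, 1.22504010e+00]), 'contact_force': array([ 0.49931015,  0.14725858, -0.50985765]), 'moment': array([-0.01823706,  0.00672773,  0.00076   ]), 'gripper_width': 0.09337543038788285}
```

View pics/top0b.png

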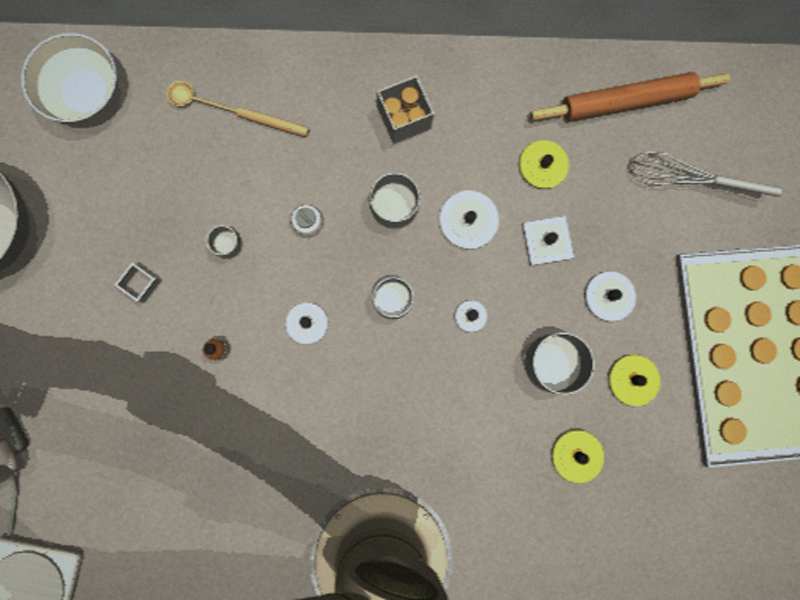

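View pics/scene0b.png

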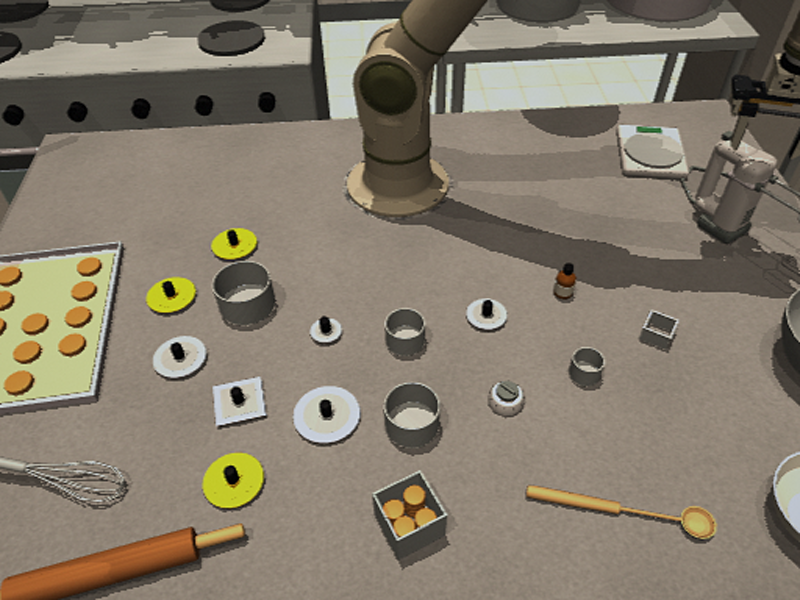

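View pics/wrist0.png

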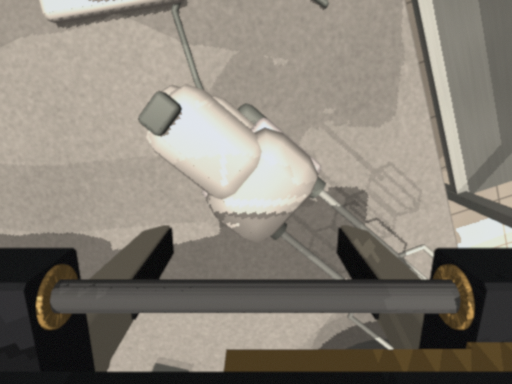

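Top view (800x600 pixels):
- **Pots:** (395,200), (392,297), (560,362) and (223,241). The salt-shaker-like pot at (306,219) and the square rings are not meant.
- **White round lids:** (469,219), (471,316), (306,323) and (611,296).
- **Not to touch:** the three yellow lids, which are decoys, and the square lid at (548,240).

Next I measure them all by circle fits in both cameras.

```bash
cat > fit.py <<'E'
from h import *
from scipy.optimize import least_squares
def load(fn):
    d=np.load(f"pics/{fn}.npz"); 
    if "cam_to_world" in d: T=d["cam_to_world"]
    else:
        from scipy.spatial.transform import Rotation as R
        W=np.eye(4); W[:3,:3]=R.from_euler("xyz",d["rpy"]).as_matrix(); W[:3,3]=d["pos"]; T=W@d["hand_eye"]
    return cv2.imread(f"pics/{fn}.png"),d["K"],T
def unproj(uv,K,T,z):
    uv=np.atleast_2d(uv).astype(float)
    d=np.c_[(uv[:,0]-K[0,2])/K[0,0],-(uv[:,1]-K[1,2])/K[1,1],-np.ones(len(uv))]@T[:3,:3].T
    return T[:3,3]+d*((z-T[2,3])/d[:,2])[:,None]
def proj(P,K,T):
    p=(np.atleast_2d(P)-T[:3,3])@T[:3,:3]; p=p/-p[:,2:]
    return np.c_[K[0,0]*p[:,0]+K[0,2],-K[1,1]*p[:,1]+K[1,2]]
def circfit(fn,xy0,r,z,rng=0.012,rfree=True):
    """maximise mean gradient magnitude (radial) along projected circle; returns centre,radius,score"""
    im,K,T=load(fn); g=cv2.GaussianBlur(im,(0,0),0.8).astype(np.float32)
    gx=cv2.Sobel(g,-1,1,0);gy=cv2.Sobel(g,-1,0,1); m=np.sqrt((gx**2+gy**2).sum(2)); m=np.minimum(m,np.percentile(m,97))
    th=np.linspace(0,2*np.pi,120,endpoint=False)
    def sc(x,y,rr):
        q=proj(np.c_[x+rr*np.cos(th),y+rr*np.sin(th),np.full(120,z)],K,T).astype(np.float32)
        return cv2.remap(m,q[:,:1],q[:,1:],cv2.INTER_LINEAR).mean()
    best=None
    for step,R in((0.002,rng),(0.0005,0.002)):
        c=best[1:] if best else (xy0[0],xy0[1],r)
        n=int(round(R/step)); o=np.arange(-n,n+1)*step
        ro=np.arange(-2,3)*step/2 if rfree else [0]
        best=max((sc(c[0]+a,c[1]+b,c[2]+e),c[0]+a,c[1]+b,c[2]+e) for a in o for b in o for e in ro)
    return best
E
python3 - <<'E'
from fit import *
N={"lid_xl":((469,219),.057,.011),"lid_s":((471,316),.030,.011),"lid_m":((306,323),.039,.011),"lid_l":((611,296),.048,.011),
"pot_l":((395,200),.046,.060),"pot_m":((392,297),.037,.052),"pot_xl":((560,362),.055,.068),"pot_s":((223,241),.028,.044)}
_,K,T=load("top0")
for n,(p,r,z) in N.items():
    x=unproj(np.array(p)*.64,K,T,z)[0][:2]
    for fn in("top0","scene0"):
        b=circfit(fn,x,r,z,.02); print(n,fn,np.round(x,3),"fit",np.round(b,4),"r",r)
_,K2,T2=load("scene0")
print([np.round(unproj(np.array(p)*.64,K,T,z)[0],3) for p,z in(((548,240),.011),((405,108),.07),((545,163),.011),((635,380),.011),((578,456),.011),((214,348),0))])
E
```

```text
lid_xl top0 [ 0.63  -0.163] fit [ 2.758748e+02  6.305000e-01 -1.628000e-01  5.600000e-02] r 0.057
lid_xl scene0 [ 0.63  -0.163] fit [ 3.865794e+02  6.310000e-01 -1.623000e-01  5.620000e-02] r 0.057
lid_s top0 [ 0.444 -0.166] fit [ 2.838294e+02  4.447000e-01 -1.657000e-01  2.900000e-02] r 0.03
lid_s scene0 [ 0.444 -0.166] fit [ 3.822558e+02  4.447000e-01 -1.652000e-01  2.900000e-02] r 0.03
lid_m top0 [0.428 0.142] fit [2.823742e+02 4.285000e-01 1.423000e-01 3.800000e-02] r 0.039
lid_m scene0 [0.428 0.142] fit [3.684902e+02 4.295000e-01 1.423000e-01 3.780000e-02] r 0.039
lid_l top0 [ 0.485 -0.434] fit [ 2.888544e+02  4.857000e-01 -4.331000e-01  4.700000e-02] r 0.048
lid_l scene0 [ 0.485 -0.434] fit [ 3.791544e+02  4.857000e-01 -4.336000e-01  4.720000e-02] r 0.048
pot_l top0 [ 0.65 -0.02] fit [ 2.764267e+02  6.547000e-01 -1.820000e-02  4.350000e-02] r 0.046
pot_l scene0 [ 0.65 -0.02] fit [ 3.836821e+02  6.602000e-01 -1.920000e-02  4.350000e-02] r 0.046
pot_m top0 [ 0.473 -0.016] fit [ 2.178378e+02  4.819000e-01 -1.090000e-02  3.450000e-02] r 0.037
pot_m scene0 [ 0.473 -0.016] fit [ 3.726068e+02  4.784000e-01 -1.740000e-02  3.450000e-02] r 0.037
pot_xl top0 [ 0.359 -0.315] fit [ 2.831108e+02  3.574000e-01 -3.184000e-01  5.250000e-02] r 0.055
pot_xl scene0 [ 0.359 -0.315] fit [ 3.540748e+02  3.619000e-01 -3.199000e-01  5.250000e-02] r 0.055
pot_s top0 [0.573 0.292] fit [2.730677e+02 5.755000e-01 2.941000e-01 2.550000e-02] r 0.028
pot_s scene0 [0.573 0.292] fit [3.715636e+02 5.795000e-01 2.941000e-01 2.550000e-02] r 0.028
[array([ 0.591, -0.315,  0.011]), array([ 0.82 , -0.036,  0.07 ]), array([ 0.743, -0.311,  0.011]), array([ 0.326, -0.475,  0.011]), array([ 0.186, -0.363,  0.011]), array([0.38 , 0.313, 0.   ])]
```

```bash
cat > ov.py <<'E'
from fit import *
def crop(fn,xy,r,z,size=280,k=6,half=None):
    im,K,T=load(fn); c=proj([[xy[0],xy[1],z]],K,T)[0]
    w=size/k/2; x0,y0=int(c[0]-w),int(c[1]-w)
    A=np.float32([[k,0,-k*x0],[0,k,-k*y0]]); o=cv2.warpAffine(im,A,(size,size),flags=cv2.INTER_CUBIC)
    th=np.linspace(0,2*np.pi,200)
    for rr,col in zip(np.atleast_1d(r),((0,0,255),(0,255,0))):
        q=proj(np.c_[xy[0]+rr*np.cos(th),xy[1]+rr*np.sin(th),np.full(200,z)],K,T)
        for u in q: cv2.circle(o,tuple(int(v) for v in (k*(u-[x0,y0]))),0,col,-1)
    return o
E
python3 - <<'E'
from ov import *
P={"pot_xl":(.3600,-.319,.055,.068,3.2),"pot_l":(.6575,-.0187,.046,.060,3.8),"pot_m":(.4785,-.0155,.037,.052,4.5),"pot_s":(.5775,.294,.028,.044,6)}
o=[]
for fn in("top0","scene0"):
    row=[]
    for n,(x,y,r,z,k) in P.items():
        b=circfit(fn,(x,y),r-.0015,z,.006,False); print(n,fn,np.round(b,4))
        row.append(crop(fn,(x,y),[r,r-.003],z,200,k))
    o.append(np.hstack(row))
cv2.imwrite("pics/pots.png",np.vstack(o))
E
```

```text
pot_xl top0 [ 2.803722e+02  3.585000e-01 -3.175000e-01  5.350000e-02]
pot_l top0 [ 2.727302e+02  6.545000e-01 -1.820000e-02  4.450000e-02]
pot_m top0 [ 2.028168e+02  4.810000e-01 -1.100000e-02  3.550000e-02]
pot_s top0 [2.642088e+02 5.745000e-01 2.930000e-01 2.650000e-02]
pot_xl scene0 [ 3.427561e+02  3.620000e-01 -3.200000e-01  5.350000e-02]
pot_l scene0 [ 3.63498e+02  6.61000e-01 -1.92000e-02  4.45000e-02]
pot_m scene0 [ 3.60862e+02  4.79000e-01 -1.75000e-02  3.55000e-02]
pot_s scene0 [3.557325e+02 5.800000e-01 2.940000e-01 2.650000e-02]
```

View pics/pots.png

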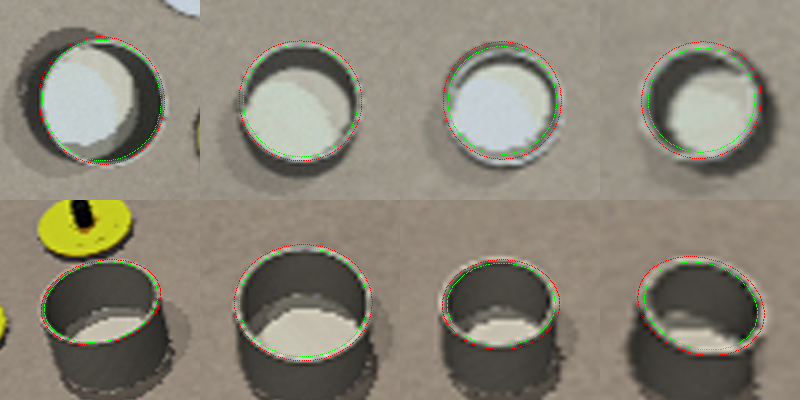

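Fits: the four lids agree within 1 mm between the two cameras, and their radii are right. The pots match the s/m/l/xl sizes but are only good to about 3 mm, so I'll refine them with the wrist camera as I pass over them.

```bash
python3 -m jog '[[[1.5,-2,2,-0.12,9.3],[4,-5,4,-0.24,9.3],[6.5,-8,5,-0.36,9.3],[9,-11,5,-0.48,9.3],[11.5,-14,5,-0.6,9.3],[14,-17,5,-0.72,9.3],[16.5,-20,5,-0.84,9.3],[19,-23,5,-0.96,9.3]]]'
```

```text
clock: 0.82
ee_pos: [0.4365, 0.4504, 0.2687]
orientation: [-3.142, 0.0, 0.259]
contact_force: [0.3, -0.3, 0.4]
gripper_width: 0.0931
```

```bash
python3 -m jog '[[[2.5,-2.8,0,-0.1,5],[5,-5.6,0,-0.2,5],[7.5,-8.4,0,-0.26,5],[10,-11.2,0,-0.26,5],[12.5,-14,0,-0.26,5],[14,-15.6,0,-0.26,5],[14,-15.6,0,-0.26,5],[14,-15.6,0,-0.26,5]]]'
python3 - <<'E'
from fit import *
c,s=snap("wrist","w1"); print(s["ee_pos"],s["orientation"])
im,K,T=load("w1"); print(proj([[.577,.294,.044]],K,T))
cv2.imwrite("pics/w1b.png",im)
for r in(.028,.025): print(circfit("w1",(.577,.294),r,.044,.012,False))
E
```

```text
clock: 1.48
ee_pos: [0.5764, 0.2946, 0.2684]
orientation: [3.141, 0.0, 0.002]
contact_force: [-0.7, -0.3, -0.2]
gripper_width: 0.0507
[0.57642041 0.29462496 0.26835767] [3.14109061e+00 2.88462022e-04 2.09625806e-03]
[[255.31327754 169.64901392]]
(np.float32(160.20033), np.float64(0.576), np.float64(0.2965), 0.028)
(np.float32(218.8581), np.float64(0.576), np.float64(0.2985), 0.025)
```

View pics/w1.png

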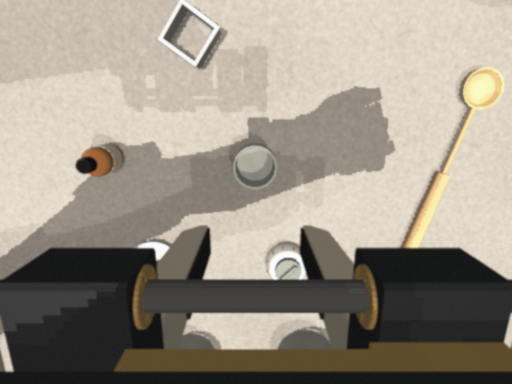

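Wrist view: pot_s is at about (255,166). Zoom with overlay to refine.

Run:
```python
from ov import *
c=[(.576,.294),(.576,.2965),(.576,.2985)]
cv2.imwrite("pics/w1z.png",np.hstack([crop("w1",x,[.028,.025],.044,264,4.5) for x in c]))
```

```text
(no output)
```

View pics/w1z.png

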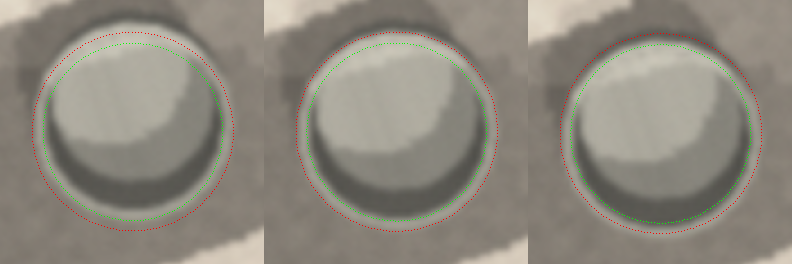

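```bash
python3 -m jog '[[[-2.7,-2.8,0,0,5],[-5.4,-5.6,0,0,5],[-8.1,-8.4,0,0,5],[-10.8,-11.2,0,0,5],[-13.5,-14,0,0,5],[-14.7,-15.3,0,0,5],[-14.7,-15.3,0,0,5],[-14.7,-15.3,0,0,5]]]'
python3 - <<'E'
from ov import *
c,s=snap("wrist","w2"); print(s["ee_pos"],s["orientation"])
b=circfit("w2",(.429,.1423),.039,.011,.01); print(np.round(b,4))
o=[crop("w2",(.429,.1423),[.039,.030],.011,264,3.8),crop("w2",b[1:3],[.039,.030],.011,264,3.8)]
b=circfit("w2",(.479,-.015),.037,.052,.01); print("potm",np.round(b,4))
o.append(crop("w2",b[1:3],[.037,.034],.052,264,3.8))
cv2.imwrite("pics/w2z.png",np.hstack(o))
E
```

```text
clock: 2.2
ee_pos: [0.4279, 0.1441, 0.2691]
orientation: [-3.14, -0.001, 0.007]
contact_force: [1.1, 0.8, 0.9]
gripper_width: 0.0499
[0.42791126 0.14412278 0.26912455] [-3.14016511e+00 -5.37743816e-04  6.84671002e-03]
[2.745441e+02 4.280000e-01 1.433000e-01 3.820000e-02]
potm [ 1.584992e+02  4.715000e-01 -1.950000e-02  3.900000e-02]
```

View pics/w2z.png

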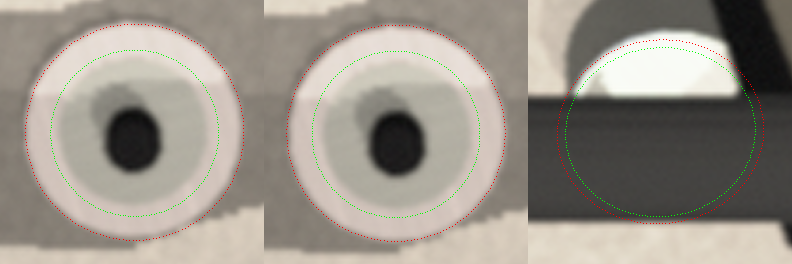

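View pics/w2.png

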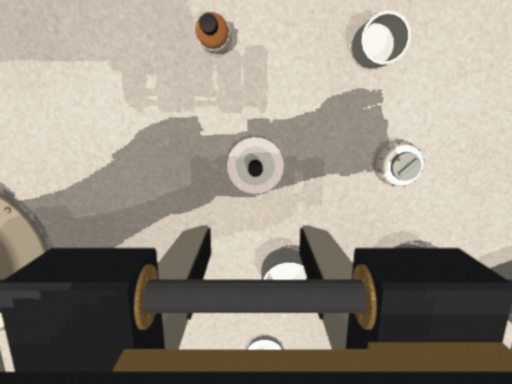

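Lid_m in the wrist view is at (255,166). The fit agrees with the fixed cameras to 1 mm. I continue the survey over pot_m, pot_l and pot_xl.

```bash
cat > sv.py <<'E'
import sys
from ov import *
fn=sys.argv[1]; x,y,r,z,k=map(float,sys.argv[2:7])
c,s=snap("wrist",fn); print(s["clock"],s["ee_pos"],s["orientation"])
o=[]
for rr in (r,r-.003):
    b=circfit(fn,(x,y),rr,z,.008,False); print(rr,np.round(b,4)); o.append(crop(fn,b[1:3],[r,r-.003],z,264,k))
o.insert(0,crop(fn,(x,y),[r,r-.003],z,264,k))
cv2.imwrite(f"pics/{fn}z.png",np.hstack(o))
E
python3 -m jog '[[[1,-3.5,0,0,5],[2,-7,0,0,5],[3,-10.5,0,0,5],[4,-14,0,0,5],[5,-16,0,0,5],[5,-16,0,0,5],[5,-16,0,0,5],[5,-16,0,0,5]]]'
python3 sv.py w3 .4785 -.0155 .037 .052 3.8
python3 -m jog '[[[3.5,0,0,0,5],[7,0,0,0,5],[10.5,0,0,0,5],[14,0,0,0,5],[17.5,0,0,0,5],[18,0,0,0,5],[18,0,0,0,5],[18,0,0,0,5]]]'
python3 sv.py w4 .658 -.0187 .046 .060 3
```

```text
clock: 2.92
ee_pos: [0.4792, -0.0153, 0.2682]
orientation: [-3.142, 0.001, 0.007]
contact_force: [-0.0, 0.8, 0.3]
gripper_width: 0.0499
2.9167 [ 0.47916241 -0.01533507  0.26819438] [-3.14158150e+00  7.21582919e-04  6.79574893e-03]
0.037 [ 1.965352e+02  4.760000e-01 -1.200000e-02  3.700000e-02]
0.033999999999999996 [ 3.001811e+02  4.750000e-01 -1.450000e-02  3.400000e-02]
clock: 3.63
ee_pos: [0.6578, -0.0157, 0.2679]
orientation: [3.142, 0.002, 0.007]
contact_force: [0.0, -0.5, -0.4]
gripper_width: 0.05
3.6333 [ 0.65775717 -0.01565244  0.26786393] [3.14159150e+00 1.86715094e-03 6.51391540e-03]
0.046 [ 1.990005e+02  6.615000e-01 -1.770000e-02  4.600000e-02]
0.043 [ 3.183973e+02  6.575000e-01 -1.570000e-02  4.300000e-02]
```

View pics/w3z.png

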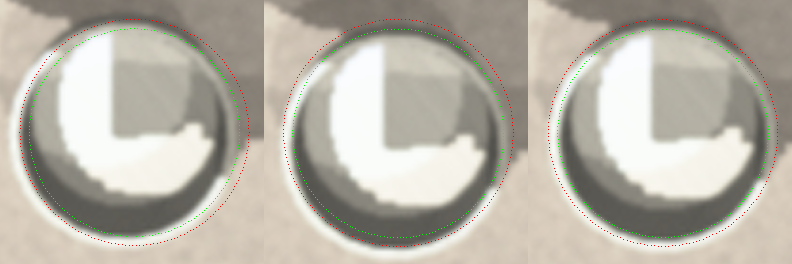

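View pics/w4z.png

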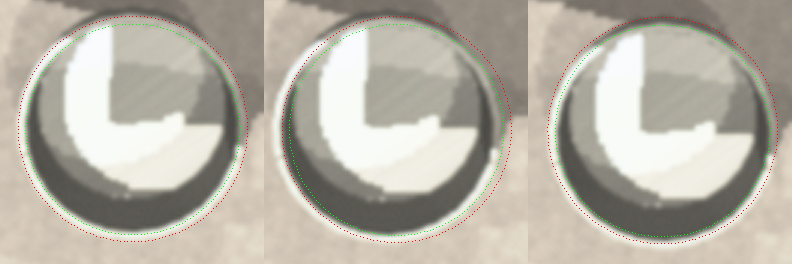

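```bash
python3 -m jog '[[[-2.5,-2.5,0,0,5],[-5,-5,0,0,5],[-7.5,-7.5,0,0,5],[-10,-10,0,0,5],[-12.5,-12.5,0,0,5],[-15,-15,0,0,5],[-17.5,-17.5,0,0,5],[-20,-20,0,0,5]]]'
python3 -m jog '[[[-2.5,-2.5,0,0,5],[-5,-5,0,0,5],[-7.5,-7.5,0,0,5],[-9.8,-10.3,0,0,5],[-9.8,-10.3,0,0,5],[-9.8,-10.3,0,0,5],[-9.8,-10.3,0,0,5],[-9.8,-10.3,0,0,5]]]'
python3 sv.py w5 .36 -.319 .055 .068 2.5
```

```text
clock: 4.35
ee_pos: [0.456, -0.2169, 0.2691]
orientation: [-3.141, -0.001, 0.006]
contact_force: [0.9, 0.3, 0.3]
gripper_width: 0.0501
clock: 5.02
ee_pos: [0.3613, -0.3185, 0.2687]
orientation: [-3.141, -0.001, 0.007]
contact_force: [0.5, 0.1, 0.2]
gripper_width: 0.0503
5.0167 [ 0.36126253 -0.31851853  0.26872148] [-3.14096660e+00 -5.38400013e-04  6.97401356e-03]
0.055 [ 1.967151e+02  3.605000e-01 -3.170000e-01  5.500000e-02]
0.052 [ 3.106682e+02  3.580000e-01 -3.205000e-01  5.200000e-02]
```

View pics/w5z.png

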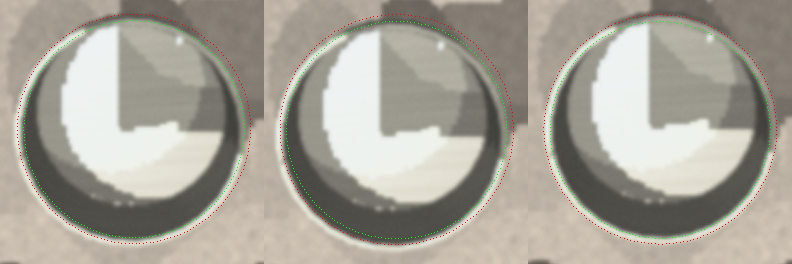

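View pics/w5.png

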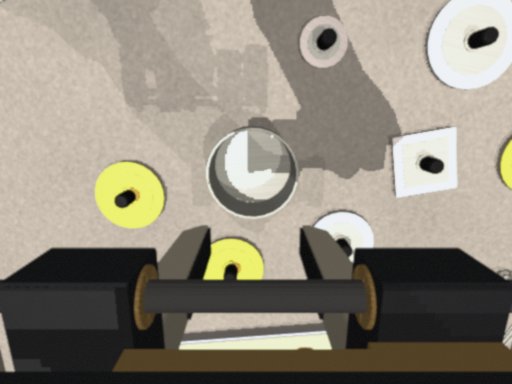

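Pot_xl in the wrist view is at (252,172), and the inner-edge fit is good. The candidates for lid_l in that view are:
- **White round lid (343,240):** this one fits, with its 48 mm radius and its colour.
- **Yellow lids (130,195) and (232,262):** decoys.
- **Square lid (425,160):** the tin's lid.

I hover over it and confirm in a crop.

```bash
python3 -m jog '[[[2.8,-2.6,-1,0,5],[5.6,-5.2,-2,0,5],[8.4,-7.8,-3,0,5],[11.2,-10.4,-4,0,5],[12.4,-11.5,-5,0,5],[12.4,-11.5,-5,0,5],[12.4,-11.5,-5,0,5],[12.4,-11.5,-5,0,5]]]'
python3 - <<'E'
from ov import *
c,s=snap("wrist","w6"); print(s["ee_pos"],s["orientation"])
for r in (.057,.048,.039): print(r,np.round(circfit("w6",(.4857,-.4335),r,.011,.008,False),4))
b=circfit("w6",(.4857,-.4335),.048,.011,.008)
cv2.imwrite("pics/w6z.png",crop("w6",b[1:3],[.048,.039],.011,500,4))
E
```

```text
clock: 5.73
ee_pos: [0.4845, -0.4337, 0.2184]
orientation: [-3.141, 0.001, 0.006]
contact_force: [0.4, -0.8, 1.0]
gripper_width: 0.0505
[ 0.48445834 -0.43365929  0.21843667] [-3.14073468e+00  1.02319718e-03  5.94163166e-03]
0.057 [ 9.45311e+01  4.80200e-01 -4.41000e-01  5.70000e-02]
0.048 [ 2.887209e+02  4.857000e-01 -4.325000e-01  4.800000e-02]
0.039 [ 1.207758e+02  4.927000e-01 -4.255000e-01  3.900000e-02]
```

View pics/w6z.png

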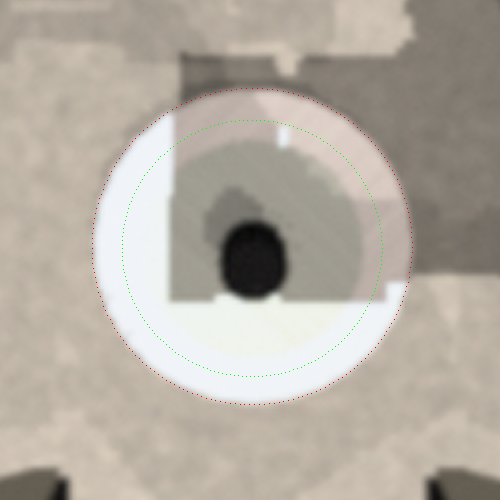

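The crop shows a white round lid with a 48 mm radius, so it is lid_l. I descend and grip.

```bash
python3 -m jog '[[[0.1,0,-3.5,0,5],[0.1,0,-7,0,5],[0.1,0,-10.5,0,5],[0.1,0,-14,0,5],[0.1,0,-17,0,5],[0.1,0,-19,0,5],[0.1,0,-20.3,0,5],[0.1,0,-20.3,0,5]]]' 25
python3 -m jog '[[[0,0,0,0,5],[0,0,0,0,1],[0,0,0,0,1],[0,0,0,0,1],[0,0,0,0,1],[0,0,0,0,1],[0,0,0,0,1],[0,0,0,0,1]]]' 25
```

```text
clock: 6.45
ee_pos: [0.4848, -0.4336, 0.0142]
orientation: [-3.14, 0.002, 0.005]
contact_force: [-0.6, 0.9, 0.0]
gripper_width: 0.0499
clock: 7.12
ee_pos: [0.486, -0.4351, 0.0162]
orientation: [3.141, -0.001, 0.005]
contact_force: [-0.9, 1.6, 6.5]
gripper_width: 0.0194
```

```bash
python3 -m jog '[[[0,0,1,0,1],[0,0,3,0,1],[0,0,6,0,1],[0,0,9,0,1],[0,0,12,0,1],[0,0,14,0,1],[0,0,14,0,1],[0,0,14,0,1]]]' 25
python3 - <<'E'
from h import *
c,s=snap("wrist","w7")
for i in range(3): print(s["ee_pos"],s["contact_force"],s["gripper_width"]); robot.camera("top"); s=robot.sense()
E
```

```text
clock: 7.78
ee_pos: [0.4861, -0.4351, 0.157]
orientation: [3.14, -0.002, 0.005]
contact_force: [-0.3, -0.1, -2.0]
gripper_width: 0.0193
[ 0.48611612 -0.43512412  0.15701259] [-0.29633555 -0.06449036 -2.01056845] 0.019328292556006203
[ 0.48539174 -0.43424732  0.15488769] [-0.22108628  0.02643498 -1.28374955] 0.01920579618531522
[ 0.48521772 -0.43419114  0.15445975] [ 1.1896266   0.33304129 -1.27908789] 0.019494176651561244
```

View pics/w7.png

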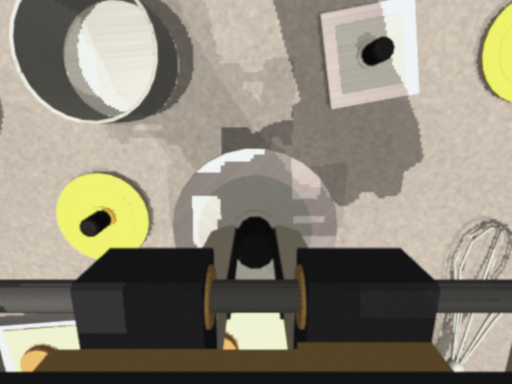

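```bash
python3 -m jog '[[[1.5,3.7,1,0,1],[3,7.4,2,0,1],[4.5,11.1,2,0,1],[6,14.8,2,0,1],[7.5,18.5,2,0,1],[9,22.2,2,0,1],[10.5,25.9,2,0,1],[12,29.6,2,0,1]]]' 25
python3 -m jog '[[[1.5,3.5,0,0,1],[3,7,0,0,1],[4.5,10.5,0,0,1],[5.2,12.1,0,0,1],[5.2,12.1,0,0,1],[5.2,12.1,-2,0,1],[5.2,12.1,-5,0,1],[5.2,12.1,-5,0,1]]]' 25
python3 - <<'E'
from h import *
c,s=snap("wrist","w8");P=[]
for i in range(5): P.append(s["ee_pos"]); snap("scene","s8"); s=robot.sense()
print(np.mean(P,0),np.std(P,0))
E
```

```text
clock: 8.65
ee_pos: [0.6057, -0.137, 0.1745]
orientation: [-3.142, 0.002, 0.005]
contact_force: [0.4, -0.1, -1.4]
gripper_width: 0.0191
clock: 9.32
ee_pos: [0.6544, -0.0186, 0.1206]
orientation: [3.141, 0.008, 0.004]
contact_force: [-0.6, -0.4, -1.3]
gripper_width: 0.0197
[ 0.65696603 -0.01900953  0.12494177] [0.00143354 0.00026801 0.00228693]
```

View pics/w8.png

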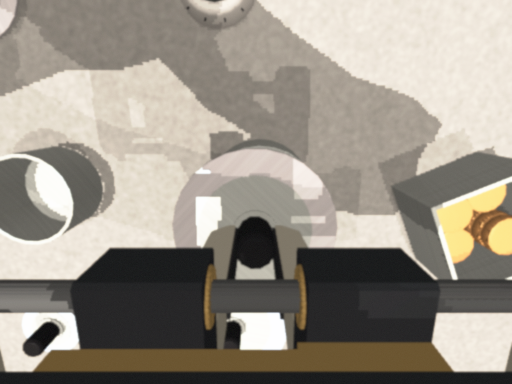

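View pics/s8.png

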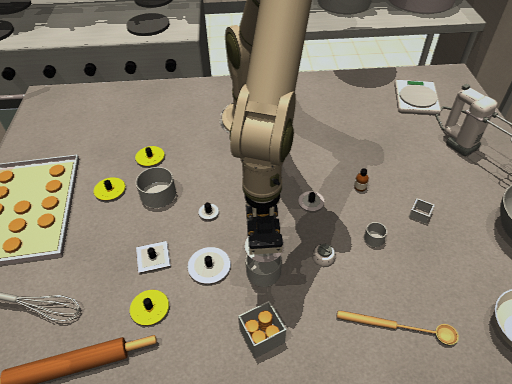

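Run:
```python
from h import *
for i in range(4): robot.camera("top"); s=robot.sense(); print(s["ee_pos"],s["orientation"])
```

```text
[ 0.65838966 -0.01834967  0.12696411] [-3.14158707e+00 -1.91554243e-03  4.61143831e-03]
[ 0.65826578 -0.0181522   0.12681086] [-3.14145914e+00 -1.67477479e-03  4.75254889e-03]
[ 0.65815804 -0.01803649  0.12661621] [-3.14146387e+00 -1.39613266e-03  4.95308907e-03]
[ 0.65804265 -0.01794374  0.12641004] [-3.14143240e+00 -1.10938983e-03  5.00535922e-03]
```

```bash
python3 -m jog '[[[0,0.1,-1,0,1],[0,0.1,-2,0,1],[0,0.1,-3,0,1],[0,0.1,-4,0,1],[0,0.1,-4.6,0,1],[0,0.1,-5.1,0,1],[0,0.1,-5.5,0,1],[0,0.1,-5.7,0,1]]]' 25
python3 -m jog '[[[0,0,0,0,1],[0,0,0,0,1],[0,0,0,0,1],[0,0,0,0,1],[0,0,0,0,1],[0,0,0,0,1],[0,0,0,0,1],[0,0,0,0,1]]]' 25
python3 - <<'E'
from h import *
snap("wrist","w9");snap("scene","s9"); im=cv2.imread("pics/s9.png")[200:310,200:340]
cv2.imwrite("pics/s9z.png",cv2.resize(im,None,fx=5,fy=5,interpolation=2))
E
```

```text
clock: 10.48
ee_pos: [0.6576, -0.0174, 0.0681]
orientation: [3.141, 0.001, 0.005]
contact_force: [-5.3, -0.8, 19.7]
gripper_width: 0.0194
clock: 11.15
ee_pos: [0.6578, -0.017, 0.0687]
orientation: [3.141, -0.0, 0.005]
contact_force: [-0.1, -0.5, -1.2]
gripper_width: 0.0192
```

View pics/s9z.png

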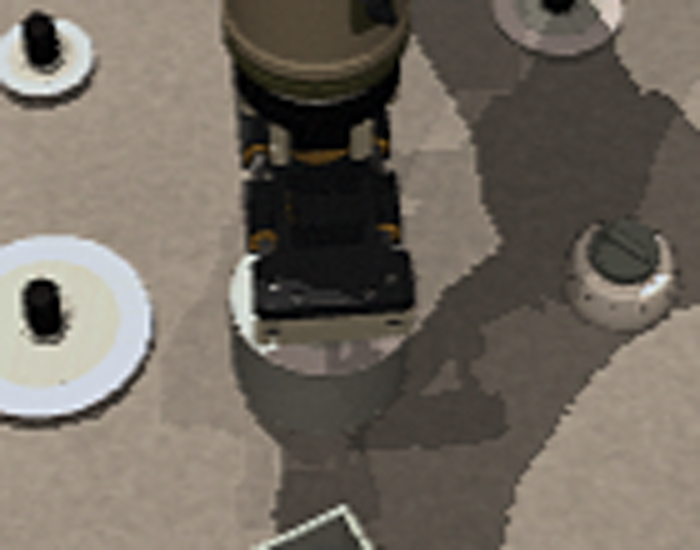

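View pics/w9.png

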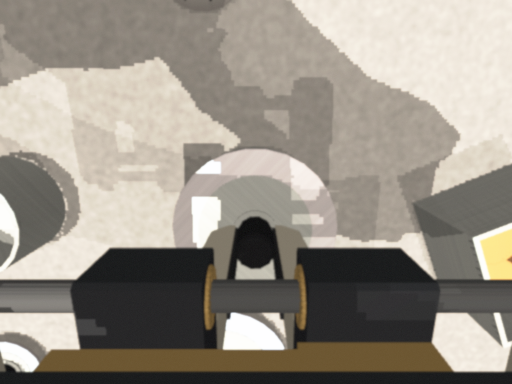

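The lid is centred over the mouth and within about 1 mm of home. I release and retreat.

```bash
python3 -m jog '[[[0,0,-0.1,0,1],[0,0,-0.1,0,1],[0,0,-0.1,0,5],[0,0,-0.1,0,5],[0,0,-0.1,0,5],[0,0,-0.1,0,5],[0,0,0.5,0,5],[0,0,2,0,5]]]' 25
python3 -m jog '[[[0,0,3,0,5],[0,0,6,0,5],[0,0,9,0,5],[0,0,12,0,5],[0,0,15,0,5],[0,0,15,0,5],[0,0,15,0,5],[0,0,15,0,5]]]' 25
cat > chk.py <<'E'
import sys
from ov import *
fn=sys.argv[1]; x,y,r,z,k=map(float,sys.argv[2:7])
c,s=snap("wrist",fn); print(s["clock"],s["ee_pos"])
o=[]
for zz in (z,z+.008):
    b=circfit(fn,(x,y),r,zz,.01); print(zz,np.round(b,4)); o.append(crop(fn,b[1:3],r,zz,380,k))
cv2.imwrite(f"pics/{fn}z.png",np.hstack(o))
E
python3 chk.py w10 .658 -.017 .048 .063 4
```

```text
clock: 11.92
ee_pos: [0.6567, -0.0167, 0.0874]
orientation: [3.141, 0.003, 0.005]
contact_force: [0.3, 0.3, -0.8]
gripper_width: 0.0492
clock: 12.58
ee_pos: [0.6573, -0.0166, 0.2384]
orientation: [-3.141, 0.0, 0.005]
contact_force: [-0.8, -0.3, -0.1]
gripper_width: 0.0501
12.5833 [ 0.65731439 -0.01660307  0.23837815]
0.063 [ 2.469363e+02  6.575000e-01 -1.450000e-02  4.780000e-02]
0.07100000000000001 [ 2.459977e+02  6.575000e-01 -1.300000e-02  4.680000e-02]
```

View pics/w10z.png

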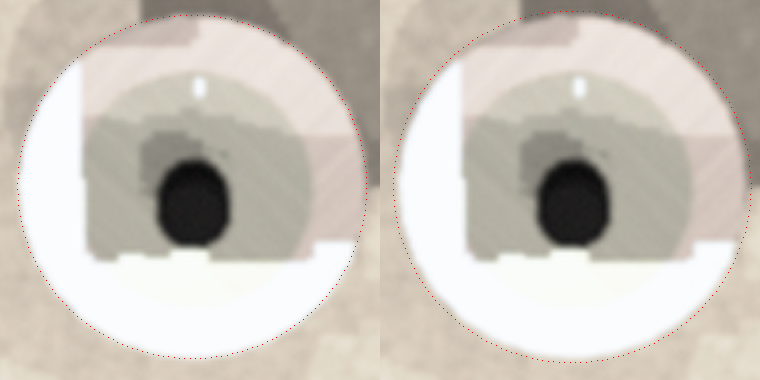

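Lid_l fits a 47.8 mm circle at rim height, level and home. Next is lid_xl. In the top view, (469,219) is the only white lid with a 57 mm radius, so it is not the square one at (548,240) or the smaller ones. I confirm in a crop while hovering.

```bash
python3 -m jog '[[[-0.7,-3.6,0,0,5],[-1.4,-7.2,-1,0,5],[-2.1,-10.8,-2,0,5],[-2.6,-14.6,-3,0,5],[-2.6,-14.6,-3,0,5],[-2.6,-14.6,-3,0,5],[-2.6,-14.6,-3,0,5],[-2.6,-14.6,-3,0,5]]]' 25
python3 chk.py w11 .631 -.1625 .057 .011 3.2; python3 -c "
from workcell import robot; print(robot.sense()['ee_pos'])"
```

```text
clock: 13.3
ee_pos: [0.632, -0.1612, 0.2079]
orientation: [-3.141, 0.001, 0.007]
contact_force: [-0.2, -0.8, 0.2]
gripper_width: 0.0502
13.3 [ 0.63196126 -0.16124171  0.20789893]
0.011 [ 2.733224e+02  6.305000e-01 -1.620000e-01  5.680000e-02]
0.019 [ 2.73114e+02  6.30500e-01 -1.60000e-01  5.52000e-02]
[ 0.63212774 -0.16106725  0.20815107]
```

View pics/w11z.png

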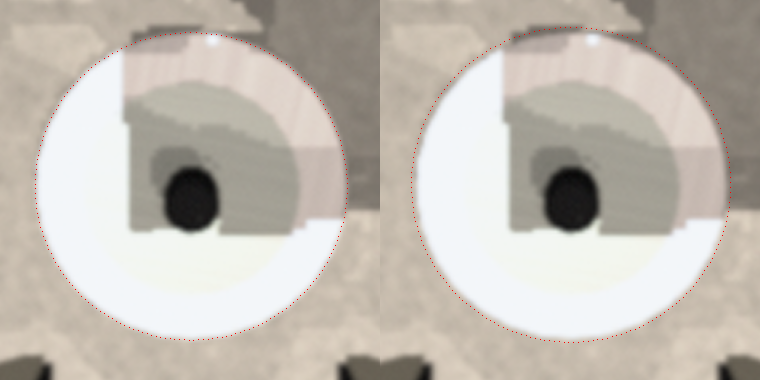

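White, round, 57 mm radius: this is lid_xl. Grasp and lift.

```bash
python3 -m jog '[[[-0.1,-0.1,-3.5,0,5],[-0.1,-0.1,-7,0,5],[-0.1,-0.1,-10.5,0,5],[-0.1,-0.1,-14,0,5],[-0.1,-0.1,-17,0,5],[-0.1,-0.1,-18.7,0,5],[-0.1,-0.1,-19.3,0,5],[-0.1,-0.1,-19.3,0,5]]]' 25
python3 -m jog '[[[0,0,0,0,4],[0,0,0,0,1],[0,0,0,0,1],[0,0,0,0,1],[0,0,0,0,1],[0,0,0,0,1],[0,0,0,0,1],[0,0,0,0,1]]]' 25
python3 -m jog '[[[0,0,1,0,1],[0,0,3,0,1],[0,0,6,0,1],[0,0,9.5,0,1],[0,0,13,0,1],[0,0,16,0,1],[0,0,16,0,1],[0,0,16,0,1]]]' 25
```

```text
clock: 14.02
ee_pos: [0.6303, -0.1626, 0.0142]
orientation: [-3.141, 0.002, 0.007]
contact_force: [0.0, -0.1, 0.2]
gripper_width: 0.0503
clock: 14.68
ee_pos: [0.6312, -0.1639, 0.0165]
orientation: [-3.141, -0.001, 0.005]
contact_force: [-0.6, 1.1, 7.0]
gripper_width: 0.019
clock: 15.35
ee_pos: [0.6315, -0.1641, 0.1779]
orientation: [3.141, -0.004, 0.005]
contact_force: [-0.3, -0.5, -1.3]
gripper_width: 0.0195
```

```bash
python3 -m jog '[[[-3.2,-1.9,0,0,1],[-6.4,-3.8,0,0,1],[-9.6,-5.7,0,0,1],[-12.8,-7.6,0,0,1],[-16,-9.5,0,0,1],[-19.2,-11.4,0,0,1],[-22.4,-13.3,0,0,1],[-25.6,-15.2,0,0,1]]]' 25
python3 -m jog '[[[-1.5,-0.5,0,0,1],[-1.5,-0.5,-1,0,1],[-1.5,-0.5,-2,0,1],[-1.5,-0.5,-3,0,1],[-1.5,-0.5,-4,0,1],[-1.5,-0.5,-4,0,1],[-1.5,-0.5,-4,0,1],[-1.5,-0.5,-4,0,1]]]' 25
python3 -m jog '[[[0,0,0,0,1],[0,0,0,0,1],[0,0,0,0,1],[0,0,0,0,1],[0,0,0,0,1],[0,0,0,0,1],[0,0,0,0,1],[0,0,0,0,1]]]' 25
```

```text
clock: 16.02
ee_pos: [0.3725, -0.3159, 0.1747]
orientation: [-3.141, 0.002, 0.005]
contact_force: [0.1, -1.0, -0.9]
gripper_width: 0.019
clock: 16.68
ee_pos: [0.3601, -0.3207, 0.1353]
orientation: [-3.141, 0.001, 0.006]
contact_force: [0.0, 0.2, -0.5]
gripper_width: 0.0192
clock: 17.35
ee_pos: [0.3597, -0.3209, 0.1357]
orientation: [3.142, -0.0, 0.005]
contact_force: [-0.2, -0.7, -1.0]
gripper_width: 0.0193
```

```bash
python3 -m jog '[[[-0.05,0,-1.5,0,1],[-0.05,0,-3,0,1],[-0.05,0,-4.2,0,1],[-0.05,0,-4.8,0,1],[-0.05,0,-5.2,0,1],[-0.05,0,-5.5,0,1],[-0.05,0,-5.7,0,1],[-0.05,0,-5.8,0,1]]]' 25
python3 -m jog '[[[0,0,-0.1,0,1],[0,0,-0.1,0,1],[0,0,-0.1,0,1],[0,0,-0.1,0,1],[0,0,-0.1,0,1],[0,0,-0.1,0,1],[0,0,-0.1,0,1],[0,0,-0.1,0,1]]]' 25
python3 - <<'E'
from h import *
snap("scene","s12"); im=cv2.imread("pics/s12.png")[100:240,90:270]
cv2.imwrite("pics/s12z.png",cv2.resize(im,None,fx=4,fy=4,interpolation=2))
E
```

```text
clock: 18.02
ee_pos: [0.3593, -0.321, 0.0777]
orientation: [3.141, -0.0, 0.005]
contact_force: [-0.6, 0.9, -0.7]
gripper_width: 0.0192
clock: 18.68
ee_pos: [0.3593, -0.3209, 0.0767]
orientation: [3.141, -0.0, 0.005]
contact_force: [-0.2, -0.1, -0.3]
gripper_width: 0.0194
```

View pics/s12z.png

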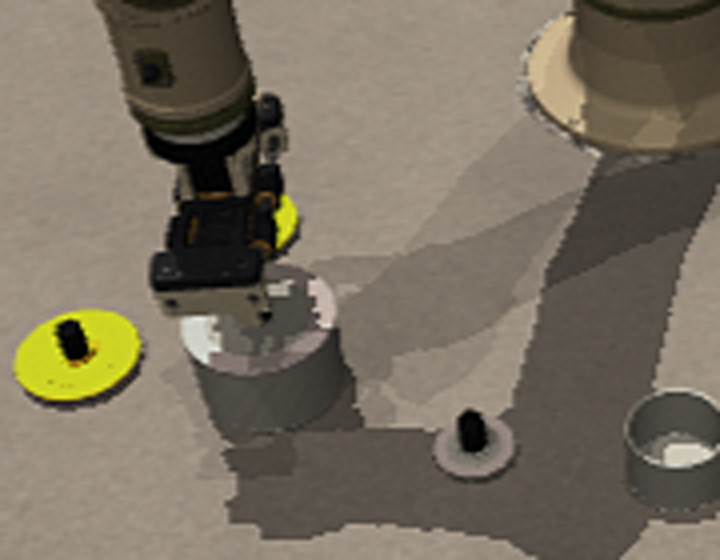

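The picture shows lid_xl on pot_xl with the plug inside. No reaction forces. Release and check.

```bash
python3 -m jog '[[[0,0,-0.1,0,1],[0,0,-0.1,0,1],[0,0,-0.1,0,5],[0,0,-0.1,0,5],[0,0,-0.1,0,5],[0,0,-0.1,0,5],[0,0,0.5,0,5],[0,0,2,0,5]]]' 25
python3 -m jog '[[[0,0,3,0,5],[0,0,6,0,5],[0,0,9,0,5],[0,0,12,0,5],[0,0,13.5,0,5],[0,0,13.5,0,5],[0,0,13.5,0,5],[0,0,13.5,0,5]]]' 25
python3 chk.py w13 .359 -.320 .057 .071 3.2
```

```text
clock: 19.4
ee_pos: [0.3585, -0.3205, 0.0959]
orientation: [-3.14, 0.002, 0.005]
contact_force: [-0.3, 0.3, 0.2]
gripper_width: 0.0493
clock: 20.07
ee_pos: [0.359, -0.3204, 0.2311]
orientation: [-3.141, 0.001, 0.005]
contact_force: [0.4, -0.2, -0.5]
gripper_width: 0.0499
20.0667 [ 0.35897781 -0.32037565  0.23111144]
0.071 [ 2.432876e+02  3.590000e-01 -3.185000e-01  5.650000e-02]
0.07899999999999999 [ 2.437145e+02  3.590000e-01 -3.170000e-01  5.520000e-02]
```

View pics/w13z.png

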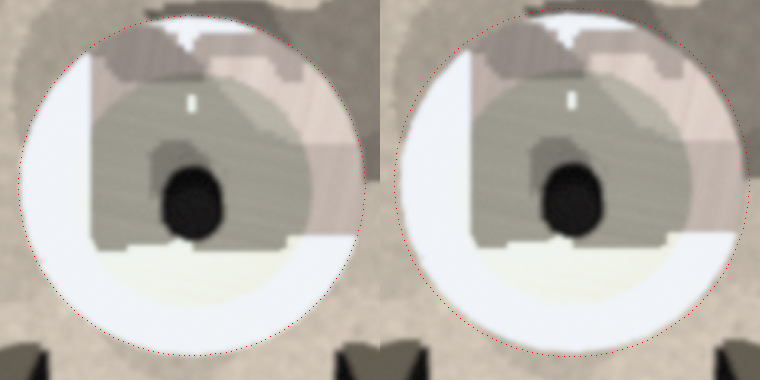

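Lid_xl is home. Next lid_s: at (471,316) in the top view, it is the only 30 mm radius round white lid.

```bash
python3 -m jog '[[[1.7,3.1,0,0,5],[3.4,6.2,0,0,5],[5.1,9.3,-1,0,5],[6.8,12.4,-2,0,5],[8.5,15.4,-3,0,5],[8.5,15.4,-3,0,5],[8.5,15.4,-3,0,5],[8.5,15.4,-3,0,5]]]' 25
python3 chk.py w14 .4447 -.1655 .030 .011 5; python3 -c "
from workcell import robot; print(robot.sense()['ee_pos'])"
```

```text
clock: 20.78
ee_pos: [0.4435, -0.1673, 0.2008]
orientation: [3.141, 0.002, 0.005]
contact_force: [0.0, -0.8, -0.3]
gripper_width: 0.0498
20.7833 [ 0.44350211 -0.16727921  0.20083061]
0.011 [ 2.162949e+02  4.447000e-01 -1.645000e-01  2.980000e-02]
0.019 [ 2.160456e+02  4.447000e-01 -1.630000e-01  2.900000e-02]
[ 0.44347071 -0.16783826  0.20118841]
```

View pics/w14z.png

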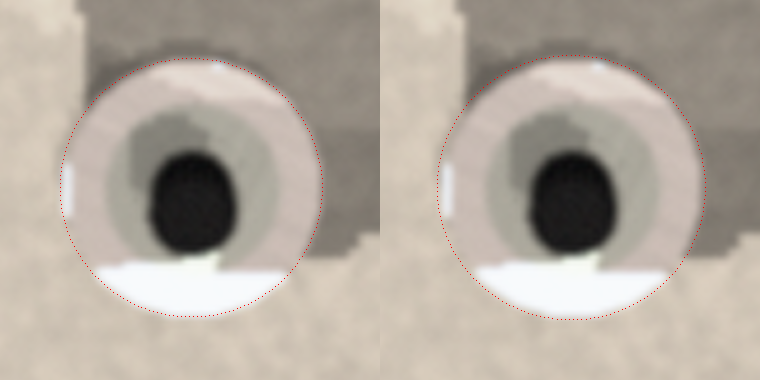

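```bash
python3 -m jog '[[[0.1,0.1,-3.5,0,5],[0.1,0.1,-7,0,5],[0.1,0.1,-10.5,0,5],[0.1,0.1,-14,0,5],[0.1,0.1,-16.5,0,5],[0.1,0.1,-18,0,5],[0.1,0.1,-18.5,0,5],[0.1,0.1,-18.5,0,5]]]' 25
python3 -m jog '[[[0,0,0,0,4],[0,0,0,0,1],[0,0,0,0,1],[0,0,0,0,1],[0,0,0,0,1],[0,0,0,0,1],[0,0,0,0,1],[0,0,0,0,1]]]' 25
python3 -m jog '[[[0,0,1,0,1],[0,0,3,0,1],[0,0,6,0,1],[0,0,9.5,0,1],[0,0,13,0,1],[0,0,16,0,1],[0,0,16,0,1],[0,0,16,0,1]]]' 25
```

```text
clock: 21.5
ee_pos: [0.4442, -0.1672, 0.0158]
orientation: [-3.141, 0.002, 0.002]
contact_force: [0.2, 0.1, 0.4]
gripper_width: 0.0497
clock: 22.17
ee_pos: [0.4457, -0.1658, 0.0172]
orientation: [3.141, -0.001, 0.005]
contact_force: [0.5, 1.3, 8.9]
gripper_width: 0.0192
clock: 22.83
ee_pos: [0.4461, -0.1656, 0.1781]
orientation: [3.141, -0.004, 0.006]
contact_force: [-0.4, 1.3, -0.8]
gripper_width: 0.0197
```

```bash
python3 -m jog '[[[1,3.6,0,0,1],[2,7.2,0,0,1],[3,10.8,0,0,1],[4,14.4,0,0,1],[5,18,0,0,1],[6,21.6,0,0,1],[7,25.2,0,0,1],[8,28.8,0,0,1]]]' 25
python3 -m jog '[[[1,3.5,0,0,1],[2,7,0,0,1],[3,10.5,0,0,1],[4,14,0,0,1],[5.1,17.4,0,0,1],[5.1,17.4,-2,0,1],[5.1,17.4,-4,0,1],[5.1,17.4,-6,0,1]]]' 25
python3 -m jog '[[[0,0,0,0,1],[0,0,0,0,1],[0,0,0,0,1],[0,0,0,0,1],[0,0,0,0,1],[0,0,0,0,1],[0,0,0,0,1],[0,0,0,0,1]]]' 25
```

```text
clock: 23.5
ee_pos: [0.5246, 0.124, 0.1751]
orientation: [3.141, 0.002, 0.005]
contact_force: [0.3, -0.3, -0.2]
gripper_width: 0.0189
clock: 24.17
ee_pos: [0.5752, 0.2967, 0.1138]
orientation: [3.141, 0.002, 0.007]
contact_force: [-0.3, -1.3, -0.1]
gripper_width: 0.0189
clock: 24.83
ee_pos: [0.5764, 0.2962, 0.1171]
orientation: [-3.141, -0.001, 0.005]
contact_force: [0.3, 0.7, -1.1]
gripper_width: 0.0194
```

```bash
python3 -m jog '[[[0.05,0.05,-1.5,0,1],[0.05,0.05,-3,0,1],[0.05,0.05,-4.3,0,1],[0.05,0.05,-5,0,1],[0.05,0.05,-5.5,0,1],[0.05,0.05,-5.9,0,1],[0.05,0.05,-6.1,0,1],[0.05,0.05,-6.2,0,1]]]' 25
python3 -m jog '[[[0,0,-0.1,0,1],[0,0,-0.1,0,1],[0,0,-0.1,0,1],[0,0,-0.1,0,1],[0,0,-0.1,0,1],[0,0,-0.1,0,1],[0,0,-0.1,0,1],[0,0,-0.1,0,1]]]' 25
python3 - <<'E'
from h import *
snap("scene","s15"); im=cv2.imread("pics/s15.png")[160:290,300:470]
cv2.imwrite("pics/s15z.png",cv2.resize(im,None,fx=4,fy=4,interpolation=2))
E
```

```text
clock: 25.5
ee_pos: [0.5769, 0.2965, 0.0546]
orientation: [3.142, -0.0, 0.005]
contact_force: [0.0, 0.0, -1.4]
gripper_width: 0.0198
clock: 26.17
ee_pos: [0.5767, 0.2966, 0.0537]
orientation: [3.142, 0.0, 0.005]
contact_force: [-0.3, -0.7, -0.1]
gripper_width: 0.0196
```

View pics/s15z.png

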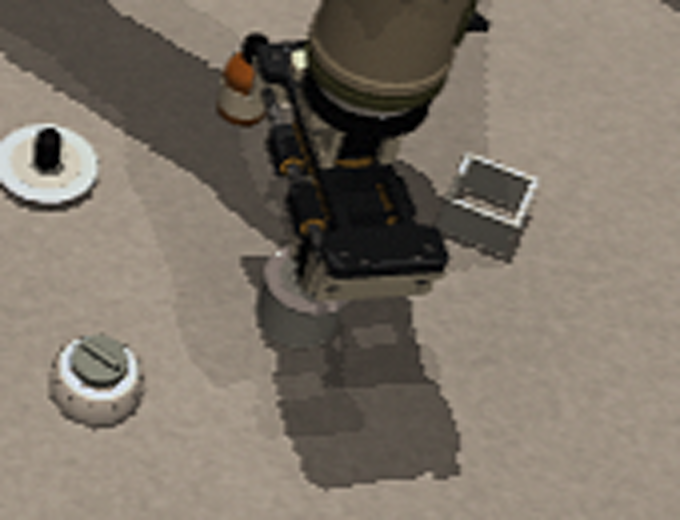

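Lid_s is seated on pot_s, with no side forces. Release and check.

```bash
python3 -m jog '[[[0,0,-0.1,0,1],[0,0,-0.1,0,1],[0,0,-0.1,0,5],[0,0,-0.1,0,5],[0,0,-0.1,0,5],[0,0,-0.1,0,5],[0,0,0.5,0,5],[0,0,2,0,5]]]' 25
python3 -m jog '[[[0,0,3,0,5],[0,0,6,0,5],[0,0,9,0,5],[0,0,12,0,5],[0,0,14,0,5],[0,0,14,0,5],[0,0,14,0,5],[0,0,14,0,5]]]' 25
python3 chk.py w16 .577 .297 .030 .047 5
```

```text
clock: 26.88
ee_pos: [0.5757, 0.2961, 0.0724]
orientation: [3.14, 0.003, 0.005]
contact_force: [0.3, 0.5, 0.0]
gripper_width: 0.0492
clock: 27.55
ee_pos: [0.5762, 0.2966, 0.2131]
orientation: [3.141, 0.001, 0.005]
contact_force: [0.5, 0.2, 0.5]
gripper_width: 0.0502
27.55 [0.57615234 0.29661037 0.21313227]
0.047 [2.266371e+02 5.765000e-01 2.980000e-01 2.980000e-02]
0.055 [2.273489e+02 5.765000e-01 2.995000e-01 2.900000e-02]
```

View pics/w16z.png

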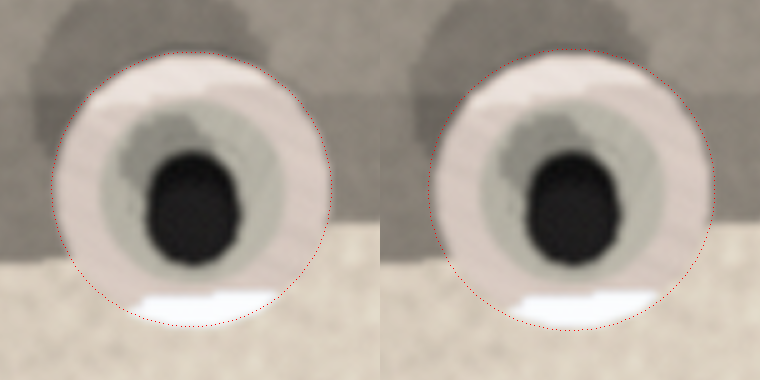

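Home. Last is lid_m at (.429,.1423), the only one left; its 39 mm radius was confirmed in the w2 crop.

```bash
python3 -m jog '[[[-2.7,-2.8,0,0,5],[-5.4,-5.6,0,0,5],[-8.1,-8.4,-1,0,5],[-10.8,-11.2,-2,0,5],[-13.5,-14,-3,0,5],[-14.8,-15.4,-4,0,5],[-14.8,-15.4,-4,0,5],[-14.8,-15.4,-4,0,5]]]' 25
python3 -m jog '[[[0,0,0,0,5],[0,0,0,0,5],[0,0,0,0,5],[0,0,0,0,5],[0,0,0,0,5],[0,0,0,0,5],[0,0,0,0,5],[0,0,0,0,5]]]' 25
python3 chk.py w17 .429 .1423 .039 .011 4
```

```text
clock: 28.27
ee_pos: [0.4278, 0.1418, 0.173]
orientation: [3.141, 0.002, 0.004]
contact_force: [-0.0, -0.9, -0.5]
gripper_width: 0.0499
clock: 28.93
ee_pos: [0.4288, 0.1427, 0.1737]
orientation: [3.142, -0.0, 0.005]
contact_force: [0.5, -0.4, -0.1]
gripper_width: 0.0498
28.9333 [0.42881209 0.14265344 0.17365916]
0.011 [2.302147e+02 4.280000e-01 1.428000e-01 3.880000e-02]
0.019 [2.302074e+02 4.280000e-01 1.448000e-01 3.780000e-02]
```

```bash
python3 -m jog '[[[0,0,-3.5,0,5],[0,0,-7,0,5],[0,0,-10,0,5],[0,0,-13,0,5],[0,0,-15,0,5],[0,0,-15.7,0,5],[0,0,-15.7,0,5],[0,0,-15.7,0,5]]]' 25
python3 -m jog '[[[0,0,0,0,4],[0,0,0,0,1],[0,0,0,0,1],[0,0,0,0,1],[0,0,0,0,1],[0,0,0,0,1],[0,0,0,0,1],[0,0,0,0,1]]]' 25
python3 -m jog '[[[0,0,1,0,1],[0,0,3,0,1],[0,0,6,0,1],[0,0,9.5,0,1],[0,0,13,0,1],[0,0,13,0,1],[0,0,13,0,1],[0,0,13,0,1]]]' 25
```

```text
clock: 29.65
ee_pos: [0.4288, 0.1423, 0.0169]
orientation: [3.142, 0.0, 0.004]
contact_force: [-0.5, -0.1, 0.0]
gripper_width: 0.0501
clock: 30.32
ee_pos: [0.4289, 0.1429, 0.0171]
orientation: [-3.141, -0.001, 0.005]
contact_force: [-0.4, 1.0, 8.4]
gripper_width: 0.0193
clock: 30.98
ee_pos: [0.4283, 0.1431, 0.1464]
orientation: [-3.141, 0.0, 0.006]
contact_force: [0.0, -0.2, -0.8]
gripper_width: 0.0194
```

```bash
python3 -m jog '[[[1,-3.4,0,0,1],[2,-6.8,0,0,1],[3,-10.2,0,0,1],[4,-13.6,0,0,1],[4.7,-15.8,0,0,1],[4.7,-15.8,-1,0,1],[4.7,-15.8,-2.5,0,1],[4.7,-15.8,-2.5,0,1]]]' 25
python3 -m jog '[[[0,0,0,0,1],[0,0,0,0,1],[0,0,0,0,1],[0,0,0,0,1],[0,0,0,0,1],[0,0,0,0,1],[0,0,0,0,1],[0,0,0,0,1]]]' 25
```

```text
clock: 31.65
ee_pos: [0.4739, -0.0157, 0.1186]
orientation: [3.141, 0.005, 0.004]
contact_force: [-0.6, 0.0, -1.0]
gripper_width: 0.0192
clock: 32.32
ee_pos: [0.4758, -0.0153, 0.1218]
orientation: [-3.142, -0.0, 0.005]
contact_force: [-0.1, 0.0, -0.1]
gripper_width: 0.0194
```

```bash
python3 -m jog '[[[0,0,-1.5,0,1],[0,0,-3,0,1],[0,0,-4,0,1],[0,0,-4.7,0,1],[0,0,-5.2,0,1],[0,0,-5.6,0,1],[0,0,-5.8,0,1],[0,0,-5.9,0,1]]]' 25
python3 -m jog '[[[0,0,-0.1,0,1],[0,0,-0.1,0,1],[0,0,-0.1,0,1],[0,0,-0.1,0,1],[0,0,-0.1,0,1],[0,0,-0.1,0,1],[0,0,-0.1,0,1],[0,0,-0.1,0,1]]]' 25
python3 - <<'E'
from h import *
snap("scene","s18"); im=cv2.imread("pics/s18.png")[130:260,190:350]
cv2.imwrite("pics/s18z.png",cv2.resize(im,None,fx=4,fy=4,interpolation=2))
E
```

```text
clock: 32.98
ee_pos: [0.4758, -0.0154, 0.0626]
orientation: [3.142, -0.0, 0.005]
contact_force: [-0.0, 0.3, -0.5]
gripper_width: 0.0193
clock: 33.65
ee_pos: [0.4758, -0.0154, 0.0617]
orientation: [3.142, -0.0, 0.005]
contact_force: [0.3, 0.6, -0.9]
gripper_width: 0.0191
```

View pics/s18z.png

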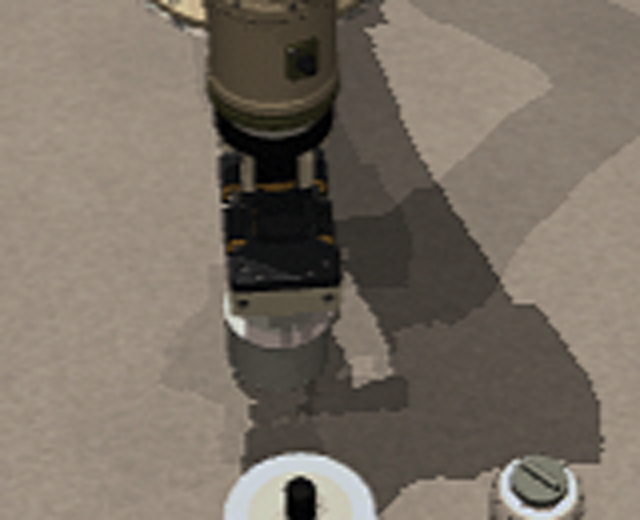

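Centred on the pot with no side forces. I release, retreat clear and check everything.

```bash
python3 -m jog '[[[0,0,-0.1,0,1],[0,0,-0.1,0,1],[0,0,-0.1,0,5],[0,0,-0.1,0,5],[0,0,-0.1,0,5],[0,0,-0.1,0,5],[0,0,0.5,0,5],[0,0,2,0,5]]]' 25
python3 -m jog '[[[0,0,3,0,5],[0,0,6,0,5],[0,0,9,0,5],[0,0,12,0,5],[0,0,14,0,5],[0,0,14,0,5],[0,0,14,0,5],[0,0,14,0,5]]]' 25
python3 chk.py w19 .4755 -.0155 .039 .055 4
python3 -m jog '[[[0,3.5,2,0,5],[0,7,4,0,5],[0,10.5,6,0,5],[0,14,8,0,5],[0,17.5,8,0,5],[0,21,8,0,5],[0,24.5,8,0,5],[0,28,8,0,5]]]' 25
python3 -m jog '[[[0,3.5,0,0,5],[0,7,0,0,5],[0,10,0,0,5],[0,13,0,0,5],[0,16,0,0,5],[0,16,0,0,5],[0,16,0,0,5],[0,16,0,0,5]]]' 25
python3 - <<'E'
from fit import *
snap("scene","s20");snap("top","t20")
for f in("s20","t20"):
    im=cv2.imread(f"pics/{f}.png"); cv2.imwrite(f"pics/{f}b.png",cv2.resize(im,(800,600),interpolation=2))
for n,x,y,r,z in(("xl",.359,-.3195,.057,.071),("l",.6575,-.0165,.048,.063),("m",.4755,-.0155,.039,.055),("s",.577,.2965,.03,.047)):
    for f in("s20","t20"): print(n,f,np.round(circfit(f,(x,y),r,z,.01),4))
E
```

```text
clock: 34.37
ee_pos: [0.475, -0.0156, 0.081]
orientation: [3.141, 0.003, 0.005]
contact_force: [0.5, -0.7, 0.1]
gripper_width: 0.0496
clock: 35.03
ee_pos: [0.4752, -0.0151, 0.2212]
orientation: [-3.141, 0.001, 0.006]
contact_force: [-0.3, 0.0, -0.7]
gripper_width: 0.0503
35.0333 [ 0.47523192 -0.01507836  0.22121344]
0.055 [ 2.272709e+02  4.755000e-01 -1.550000e-02  3.850000e-02]
0.063 [ 2.267786e+02  4.755000e-01 -1.400000e-02  3.780000e-02]
clock: 35.75
ee_pos: [0.475, 0.2661, 0.3004]
orientation: [3.14, 0.002, 0.005]
contact_force: [1.6, -0.8, -0.7]
gripper_width: 0.0497
clock: 36.42
ee_pos: [0.4757, 0.4234, 0.3001]
orientation: [3.139, 0.001, 0.004]
contact_force: [-1.4, -0.4, -0.4]
gripper_width: 0.0497
xl s20 [ 3.837774e+02  3.595000e-01 -3.195000e-01  5.650000e-02]
xl t20 [ 2.899326e+02  3.595000e-01 -3.185000e-01  5.650000e-02]
l s20 [ 3.94816e+02  6.58500e-01 -1.55000e-02  4.75000e-02]
l t20 [ 2.8672e+02  6.5750e-01 -1.5500e-02  4.7500e-02]
m s20 [ 3.650716e+02  4.775000e-01 -1.600000e-02  3.820000e-02]
m t20 [ 2.884987e+02  4.760000e-01 -1.600000e-02  3.780000e-02]
s s20 [3.835093e+02 5.775000e-01 2.965000e-01 2.920000e-02]
s t20 [2.903289e+02 5.770000e-01 2.975000e-01 2.900000e-02]
```

View pics/s20b.png

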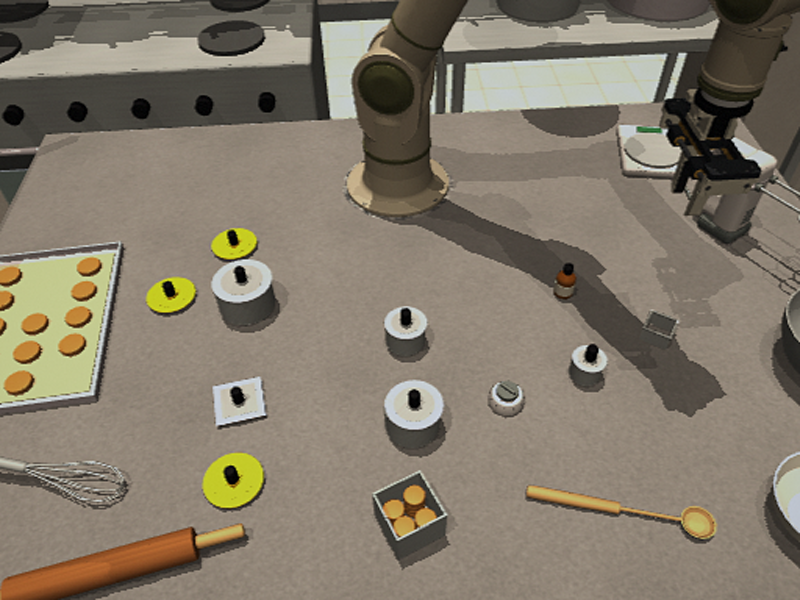

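View pics/t20b.png

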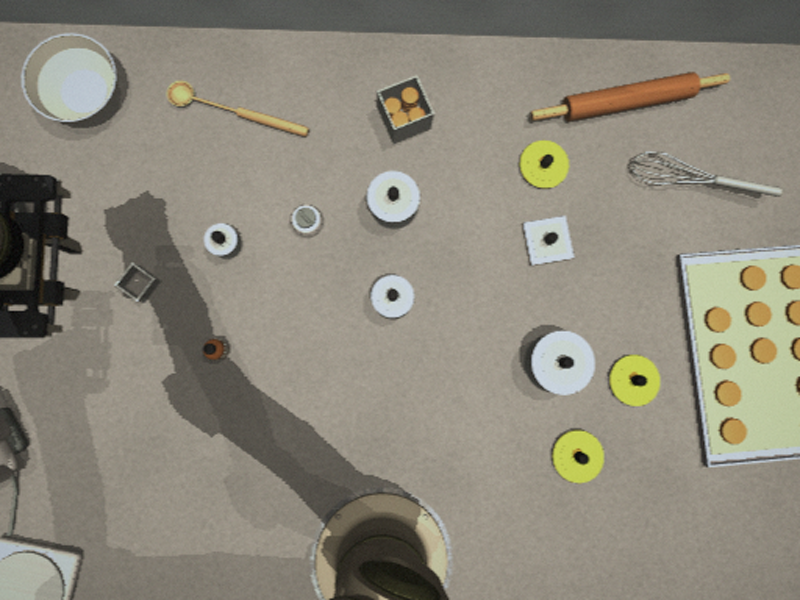

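View pics/w19z.png

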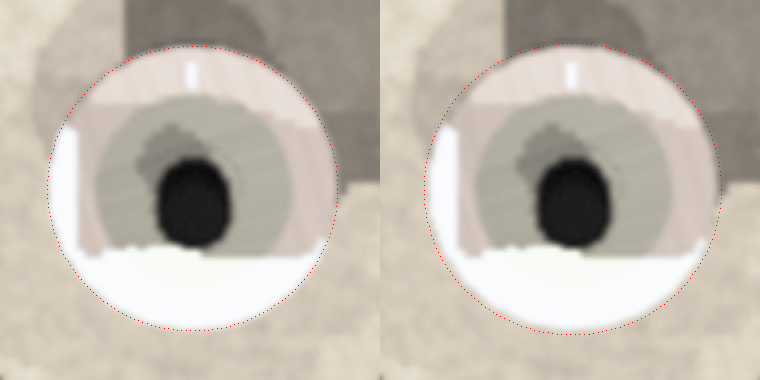

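Both views show all four lids on their pots and the square lid at its old place, (548,240) in the top view. One enlarged look at the lid edges before handing in.

Run:
```python
from ov import *
o=[crop("s20",p,r,z,380,5)[:290] for p,r,z in(((.359,-.3195),.057,.05),((.6575,-.0165),.048,.045),((.4765,-.016),.039,.04),((.577,.297),.03,.03))]
im=[]
import ov
I,K,T=load("s20")
for x,y,z in((.359,-.3195,.05),(.6575,-.0165,.045),(.4765,-.016,.04),(.577,.297,.035)):
    c=proj([[x,y,z]],K,T)[0].astype(int); im.append(cv2.resize(I[c[1]-28:c[1]+28,c[0]-38:c[0]+38],(400,295),interpolation=2))
cv2.imwrite("pics/fin.png",np.vstack([np.hstack(im[:2]),np.hstack(im[2:])]))
```

```text
(no output)
```

View pics/fin.png

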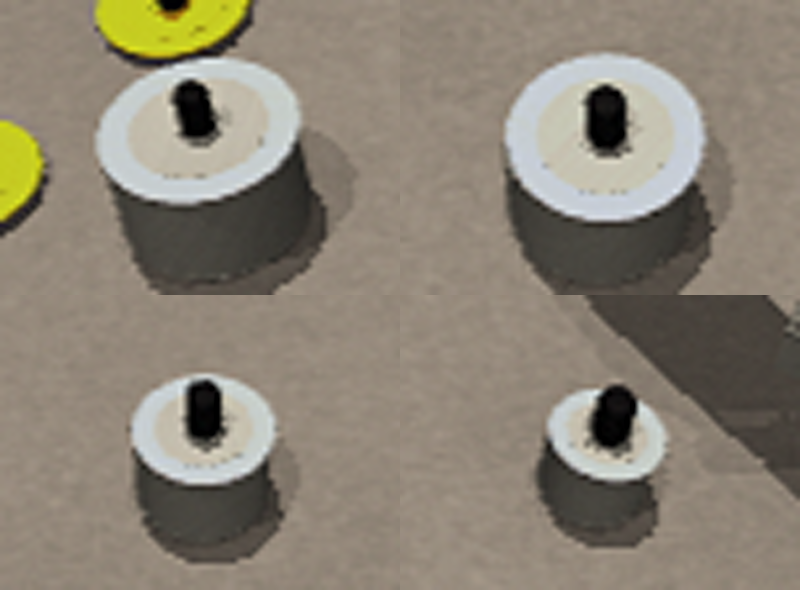

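Run:
```python
from workcell import robot
print(robot.hand_in())
```

```text
the job is handed in; nothing more can be done
None
```

I put the four white round lids on the pots of their own size (xl, l, m and s) and handed the job in at about 36.5 s of the 106 s allowed. I didn't touch the yellow lids or the tin's square lid, which still shows at its original spot.

- **Seating:** after release, each lid's circle fits its known size at the height it should have when seated. The top and scene cameras agree on each lid's centre to about 1.8 mm. A lid not fully down would have shown a clearly larger mismatch.
- **Pots:** all four look upright in the last pictures.
- **Contact force:** lid_l met its pot with a brief upward push of 20 N. It had settled before I let go, and it looks level. The other three went in with almost no force.
- **Disagreements:** the wrist camera read about 1–2 mm off the other two in y. I corrected part of that when placing. In the last picture the small lid may overhang slightly more on one side, but its fits show it flat and at full depth.

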